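# Turn the points indicator on the model railway

## Robot

A 7-joint arm with a two-finger parallel gripper is mounted at the origin on the work surface. World frame = base frame: x ahead of the robot, y to its left, z up, the work surface at z = 0. Lengths are in m, angles in rad, forces in N, time in s.
With the tool pointing down it reaches from about 0.4 to 0.75 m from the base axis. Payload 19.5 kg.
Tool frame: the origin (TCP) lies on the centre line of the jaws, within the pads' length; the fingertips stand 17 mm ahead of it and the grasp point (between the pads) lies 2 mm behind it; z points along the fingers, y is the line along which they close (so a half turn about z gives the same grasp; the last joint's range is limited). The gripper opens to 85 mm and grips with 20 to 120 N. Pads are 22 mm wide; open, the fingers measure 114 mm over their backs; the gripper's body (76 mm by 85 mm) begins 54 mm behind the grasp point. The pads swing forward as they close: fully open they stand 13 mm farther back than shut.
Start: joints at [1.154, 0.707, -0.028, 1.485, 0.022, 0.951, -0.075], TCP at [0.21, -0.535, 0.248] pointing down, gripper open.
Joint ranges: [-2.71, 2.71], [-0.32, 2.16], [-1.57, 1.52], [0, 2.45], [-1.46, 4.6], [0, 2.02], [-2.83, 2.83]. Speed limits (rad/s): [1.89, 1.89, 2.57, 2.57, 3.01, 3.01, 3.01].

## Interface

Orientations are given as a rotation vector (axis times angle).
In Python, from station import manip gives the robot as it stands.
- The arm moves only by the shell command python3 -m pendant 'ROWS' [FORCE]. ROWS is JSON, a list that holds one entry, the list of rows, each a list of 7 numbers: the shift along the tool's x, y, z scaled (see below), then the turn, a rotation vector about the tool's x, y, z scaled (see below), then the opening, from 0 (shut) to 1 (fully open). A call has 1 to 20 rows; each row shifts and turns the commanded pose from where the row before left it, along the tool's axes as they then stand; what a row does not reach is not made up. The controller multiplies each number of a shift by 0.03 m and each number of a turn by 0.1 rad. A row lasts 1/8 s, in which the tool goes at most 62.5 mm and 10.7 degrees, less where a joint would pass 70% of its speed; a pose out of reach is approached as far as the arm can. A call with a number of a shift or a turn outside -1 to 1 is refused whole. A call with a gripper value outside its range is refused whole. The fingers move at their own pace and stop on an object; FORCE is the grip in N (left out, the last holds). Time passes only in rows, so rows that do not move let the fingers close. It gives the time, the measured TCP pose, the force, the opening and the grip force at its end, in the units of the state.
- manip.get_state(): the state, without advancing time (a new reading comes with each control period).
- manip.camera(name): name is "scene" or "top" or "wrist"; returns the picture (384x512x3 uint8, red, green, blue); there is no depth.
- manip.get_calibration(name): a dict with "camera_matrix" (3x3 intrinsics, pixels), "origin" and "attitude" of the camera in the world. Camera axes: x right, y down, z forward; pixel columns grow to the right and rows downward; lengths in m; the calibration is good to about 2 mm. A picture is of the moment at which its call begins: read the wrist's pose just before it. get_calibration takes no time and is no camera call; for the wrist camera it gives the pose at the moment of the call.
- manip.sign_off(): hands the job in; it is judged then, once.
The state is a dict: "time": time; "joints": joint angles; "qd": joint speeds; "effort": joint torques, N m; "tcp_pos": TCP position; "tool_rot": TCP orientation; "force": force on the tool from outside, world axes, zero at the start; "moment": the same for the moment, N m; "width": opening from 0.0 (shut) to 1.0 (fully open); "finger_force": force on a finger pad.
Only numpy, scipy, OpenCV 4.12 (cv2) and the standard library are available. Lean on these libraries where they do the work, as an engineer would, in place of code of your own. Each camera call takes 0.05 s, during which the arm holds its last target. There are 200 camera calls.

## Task

One of the two points indicators beside the track shows its red face to the track: turn that sign half a turn about its upright spindle so that its green face looks at the track, fully home on its key again and let go. The key locks it, so lift it clear (but not off the spindle), give it about a quarter turn, set it down resting on top of the key and let go; then take it afresh, turn it the rest of the way and let it sink fully home. Leave the other indicator, which is green already, and the models standing around where they stand.

Things in the scene. Friction and masses are not known exactly. Their poses are not given: they have to be found in the camera images.
- stand: Fixed pedestal of the indicator to be turned: 85 mm square foot 10 mm high, round column, flat seat face 45 mm above the table. Origin on the upright spindle axis at table level, z up; +x points to the track (away from the robot, up to 35 degrees off; a yellow strip on the foot marks that side).
- stand_key (a point): On the spindle axis, on the seat, 45 mm above the table; hidden in the sign. A steel spindle 12 mm thick rises 48 mm from here. Across the seat lies the brass key: a flat-topped bar 12 mm wide (stand x), 34 mm long (stand y), 7 mm high. The sign can only go home facing straight ahead (sign yaw = stand yaw) or straight back (+ pi, the start).
- sign: Loose sign on that spindle, 0.15 to 0.26 kg, slides up and turns. Origin on its axis at its underside: 45 mm above the table when home, 52 mm resting on top of the key. Black light-box 32 mm thick (sign x), 90 mm wide (sign y), 10 to 70 mm above the origin; green face (white upright bar) on +x, red face (white level bar) on -x.
- sign_slot (a point): Underside of the sign's hub, on the axis (at the sign's origin). A slot along sign y, 16 mm wide and 8 mm deep, drops over the key with 2 mm play each side, so within about 0.1 rad. 9 mm of lift clears the key. The bore has 2 mm play round the spindle and stays on it until lifted 42 mm.
- sign_green (a point): Centre of the sign's green face, 17 mm along sign +x from the axis and 40 mm above the sign's origin.
- sign_lamp (a point): Grip point on the axis, 97 mm above the sign's origin, in the grey square lamp on top of the sign: 30 x 30 mm, sides along sign x and y, 78 to 112 mm above the origin, on a 20 mm square neck, with a 4 mm cap (green half to sign +x, red half to -x). It can be pinched from above by either pair of sides.
- other_sign: The other indicator sign, identical, home on its own stand and showing green to the track; origin as for the sign. Leave alone.
- other_stand: Fixed pedestal of the other indicator, identical; origin on its axis at table level.
- lamp_post: Loose model lamp post beside the indicator to be turned: foot 52 mm across and 12 mm high, mast 8 mm thick, amber lantern 26 mm across at 182 to 216 mm. Origin: centre of the foot's underside. Leave alone.
- tree: Loose model fir beside the indicator to be turned: 165 mm high, 60 mm across at 30 mm height, tapering. Origin: centre of its underside. Leave alone.
- small_tree: Loose model fir, the same, beside the other indicator. Leave alone.
- lorry: Loose yellow toy lorry, 110 mm long (its x), 48 mm wide, 50 mm high. Origin: underside centre. Leave alone.
- box_wagon: Loose blue van with red roof on the track, 170 mm long (its y), 66 mm wide, 85 mm high. Origin: underside centre. Leave alone.
- tank_wagon: Loose yellow tank wagon on the track, 170 mm long (its y), 60 mm wide, 90 mm high. Origin: underside centre. Leave alone.
- other_sign_green (a point): Centre of the other sign's green face.
There are look-alikes about, which are no part of the job. Leave any blue or orange look-alike of the sign alone.

How it is judged:
On the way:
1. the sign rests on top of its key, about a quarter turn round (within 45 degrees), and is let go (z of sign in the frame of stand between 0.05 and 0.055 m and angle between the x axis of sign and the x axis of stand, either way round above 0.785 rad and angle between sign's own z axis and vertical below 0.12 rad and linear speed of sign below 0.02 m/s and contact force between the fingers and sign below 0.1 N), for 0.2 s.
At the end, for the whole second after the job is handed in: The sign is home on its key (underside within 2.5 mm of the seat), upright within 3.4 degrees, its green face to the track within 0.2 rad of the stand's front, still and let go (z of sign in the frame of stand between 0.042 and 0.0475 m and horizontal distance between sign and stand below 0.005 m and x of sign_green in the frame of stand above 0.011 m and angle between the x axis of sign and the x axis of stand, either way round below 0.2 rad and angle between sign's own z axis and vertical below 0.06 rad and linear speed of sign below 0.02 m/s and contact force between the fingers and sign below 0.1 N); the robot touches nothing.
It fails at once if the sign is lifted off its spindle (raised more than 45 mm) (z of sign in the frame of stand above 0.09 m).
It fails at once if the other indicator is moved (15 mm) or turned (distance of any of other_sign, other_sign_green from where it was at the start of the episode above 0.015 m).
It fails at once if the lamp post or a tree is pushed more than 15 mm or tipped (distance of any of lamp_post, tree, small_tree from where it was at the start of the episode above 0.015 m or angle between any of lamp_post, tree, small_tree's own z axis and vertical above 0.3 rad).
It fails at once if the lorry or a wagon is pushed more than 15 mm or tipped (distance of any of lorry, box_wagon, tank_wagon from where it was at the start of the episode above 0.015 m or angle between any of lorry, box_wagon, tank_wagon's own z axis and vertical above 0.3 rad).
It also fails if it takes over 51 s, if anything falls off the work surface, if the arm or the gripper's body presses on something with over 40 N, if the wrist force passes 120 N, or if a joint passes its speed limit or range.

## Working session

There is one attempt and no reset: what is moved stays moved. The work goes in short steps, Python scripts to look and compute and a shell command to move; the robot and the scene stay as the last step left them, time stands still between calls to the robot, and variables do not carry over. Pictures are saved under pics/ and viewed, at most 10 in all, crops included, and the job is handed in when it is done.

```bash
mkdir -p pics; python3 - <<'E'
from station import manip
import cv2,numpy as np
s=manip.get_state();print(s)
for n in("top","scene"):
    c=manip.get_calibration(n);print(n,c)
    im=manip.camera(n);cv2.imwrite(f"pics/{n}0.png",im[:,:,::-1])
E
```

```text
{'time': 0.0, 'joints': array([ 1.15430005,  0.70709789, -0.02757345,  1.48495691,  0.02201869,
        0.95092021, -0.07551656]), 'qd': array([ 0.00025713, -0.00110878,  0.00101677, -0.00016059, -0.00211037,
        0.00020975,  0.00097037]), 'effort': array([ 8.66886767e-04, -8.83200574e+01,  1.23511914e+00, -2.36166376e+01,
        1.69268885e-02,  6.48798770e-03, -1.26769703e-05]), 'tcp_pos': array([ 0.21038901, -0.53487753,  0.24784071]), 'tool_rot': array([-3.08557675e+00, -5.85033504e-01,  4.35460437e-04]), 'force': array([ 0.24907506, -0.11063211,  0.62063638]), 'moment': array([-0.01555302, -0.01269338, -0.00358158]), 'finger_force': 0.0, 'width': 0.9982301894902785}
top {'camera_matrix': array([[435.07350793,   0.        , 259.16011959],
       [  0.        , 435.07350793, 193.5103009 ],
       [  0.        ,   0.        ,   1.        ]]), 'origin': array([ 0.33644221, -0.04037645,  1.27784286]), 'attitude': array([-2.20088828,  2.15386232, -0.0898787 ])}
scene {'camera_matrix': array([[411.017878  ,   0.        , 253.66070018],
       [  0.        , 411.017878  , 187.26198698],
       [  0.        ,   0.        ,   1.        ]]), 'origin': array([ 0.84830903, -0.38946549,  0.87910179]), 'attitude': array([-2.38328547, -0.98527605,  0.30802793])}
```

View pics/top0.png

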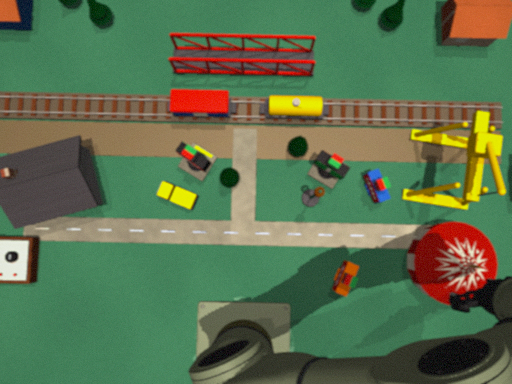

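View pics/scene0.png

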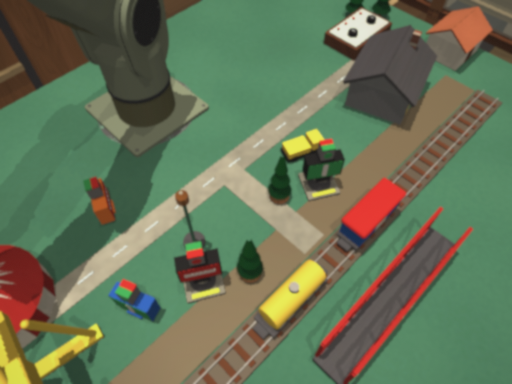

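The scene picture shows four sign-like things. They are the indicator with its red face to the track at scene (200,265), top (328,165); the green indicator at scene (323,160), top (196,157); a blue look-alike at scene (133,298), top (376,185); and an orange look-alike at scene (100,200), top (345,278). I choose the first and check it in a close crop.

```bash
python3 - <<'E'
import cv2,numpy as np
t=cv2.imread("pics/top0.png");s=cv2.imread("pics/scene0.png")
a=cv2.resize(t[125:225,280:380],(400,400),interpolation=2)
b=cv2.resize(s[220:320,150:250],(400,400),interpolation=2)
cv2.imwrite("pics/crop0.png",np.hstack([a,b]))
E
```

```text
(no output)
```

View pics/crop0.png

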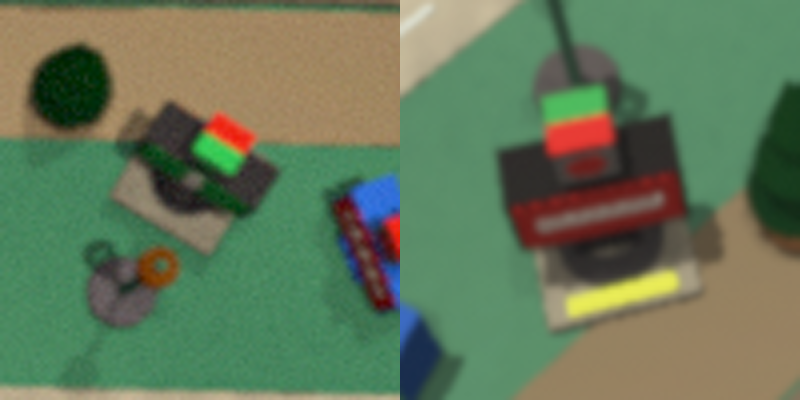

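The crop confirms the choice. The left half (top view) shows the cap's red half up-track near top (338,158) and its green half near (335,163). The right half (scene view) shows a red face with a level white bar above the yellow strip, and the lamp post and tree stand close by. Next I measure.

```bash
cat > h.py <<'E'
from station import manip
import cv2,numpy as np
from scipy.spatial.transform import Rotation as R
def ray(c,p):
    d=R.from_rotvec(c["attitude"]).as_matrix()@np.linalg.solve(c["camera_matrix"],[p[0],p[1],1.]);return c["origin"],d/np.linalg.norm(d)
def plane(c,p,z):
    o,d=ray(c,p);return o+d*(z-o[2])/d[2]
def tri(c1,p1,c2,p2):
    o1,d1=ray(c1,p1);o2,d2=ray(c2,p2)
    t=np.linalg.lstsq(np.c_[d1,-d2],o2-o1,rcond=None)[0]
    a,b=o1+d1*t[0],o2+d2*t[1];return (a+b)/2,np.linalg.norm(a-b)
def mask(bgr,col,box,vmin=110,smin=120):
    h,s,v=[x.astype(int) for x in cv2.split(cv2.cvtColor(bgr,cv2.COLOR_BGR2HSV))]
    k={"red":(h<8)|(h>172),"green":(h>50)&(h<75),"yellow":(h>22)&(h<36)}[col]
    m=(k&(s>smin)&(v>vmin)).astype(np.uint8);r=np.zeros_like(m);x0,y0,x1,y1=box;r[y0:y1,x0:x1]=m[y0:y1,x0:x1]
    n,l,st,ce=cv2.connectedComponentsWithStats(r);i=1+np.argmax(st[1:,4]);return (l==i).astype(np.uint8),ce[i],st[i]
E
python3 - <<'E'
from h import *
T=cv2.imread("pics/top0.png");S=cv2.imread("pics/scene0.png")
ct,cs=manip.get_calibration("top"),manip.get_calibration("scene")
P={}
for col in("red","green"):
    m,a,sa=mask(T,col,(325,148,350,175),150,140);m2,b,sb=mask(S,col,(180,235,210,262),150,120 if col=="red" else 90)
    print(col,a,sa,b,sb,tri(ct,a,cs,b),plane(ct,a,.159),plane(cs,b,.159));P[col]=(plane(ct,a,.159),plane(cs,b,.159))
for i in(0,1):
    d=P["green"][i]-P["red"][i];print("cen",(P["green"][i]+P["red"][i])/2,"yaw",np.arctan2(d[1],d[0]),np.linalg.norm(d))
m,b,sb=mask(S,"yellow",(180,280,235,310),140,90)
(c,sz,ang)=cv2.minAreaRect(cv2.findNonZero(m));print("strip",b,sb,plane(cs,b,.01))
q=cv2.boxPoints((c,sz,ang));W=[plane(cs,p,.0105)[:2] for p in q];print(np.round(W,4))
pts=np.array([plane(cs,p,.0105)[:2] for p in cv2.findNonZero(m)[:,0].astype(float)])
u=np.linalg.svd(pts-pts.mean(0))[2][0];print("strip dir",u,"stand yaw",np.arctan2(u[1],u[0])+np.array([-1,1])*np.pi/2)
# neighbours
for n,p,z in(("post foot",(311,197),.012),("lantern",(319.5,191.5),.2),("tree",(297,146),.12)):print(n,plane(ct,p,z))
w=manip.get_calibration("wrist");print(w,R.from_rotvec(manip.get_state()["tool_rot"]).as_matrix())
E
```

```text
red [337.46551724 157.34482759] [332 153  12  10  58] [194.45132743 253.50442478] [186 249  17  10 113] (array([ 0.5299524 , -0.23770289,  0.16010141]), np.float64(0.002053089084118815)) [ 0.52960402 -0.23877423  0.159     ] [ 0.53004026 -0.23661596  0.159     ]
green [334.11111111 163.01851852] [329 159  12   9  54] [192.89285714 245.51190476] [186 242  15   8  84] (array([ 0.51495136, -0.22901702,  0.16009049]), np.float64(0.002262010213520296)) [ 0.51453103 -0.23016687  0.159     ] [ 0.51508144 -0.22783323  0.159     ]
cen [ 0.52206752 -0.23447055  0.159     ] yaw 2.6227355801666166 0.01735746999248817
cen [ 0.52256085 -0.2322246   0.159     ] yaw 2.610691968381071 0.017346540509439234
strip [205.21857923 292.97814208] [191 287  29  13 183] [ 0.55215577 -0.24914411  0.01      ]
[[ 0.5305 -0.2736]
 [ 0.5609 -0.2189]
 [ 0.5738 -0.2257]
 [ 0.5435 -0.2798]]
strip dir [-0.49356072 -0.86971134] stand yaw [-3.65777181 -0.51617916]
post foot [ 0.43638261 -0.18841369  0.012     ]
lantern [ 0.43571256 -0.1873998   0.2       ]
tree [ 0.56490164 -0.13646058  0.12      ]
{'camera_matrix': array([[265.46694646,   0.        , 250.83889304],
       [  0.        , 265.46694646, 195.29549501],
       [  0.        ,   0.        ,   1.        ]]), 'origin': array([ 0.28957742, -0.50339159,  0.37356645]), 'attitude': array([ 2.35669502, -1.60673999, -0.27177447])} [[ 9.30603554e-01  3.66028517e-01 -3.87856578e-04]
 [ 3.66028720e-01 -9.30603131e-01  8.88284544e-04]
 [-3.58030719e-05 -9.68607400e-04 -9.99999530e-01]]
```

```bash
python3 - <<'E'
from h import *
ct,cs=manip.get_calibration("top"),manip.get_calibration("scene")
def proj(c,p):
    q=c["camera_matrix"]@(R.from_rotvec(c["attitude"]).as_matrix().T@(p-c["origin"]));return q[:2]/q[2]
for z in(0,.1,.15,.2,.3):
    p=plane(ct,(465,262),z);print("dome apex",z,p,proj(cs,p))
for z in(0,.1,.2,.3):
    p=plane(ct,(484,115),z);print("crane tip",z,p,proj(cs,p))
E
python3 -m pendant '[[[0,0,-1,0,0,1,0.7],[0,0,-1,0,0,1,0.7],[0,0,-1,0,0,1,0.7],[0,0,-1,0,0,1,0.7],[0,0,-1,0,0,1,0.7],[0,0,0,0,0,1,0.7],[0,0,0,0,0,1,0.7],[0,0,0,0,0,1,0.7],[0,0,0,0,0,0.95,0.7],[0,0,0,0,0,0,0.7]]]'
```

```text
dome apex 0 [ 2.57444752e-01 -6.39650370e-01  2.22044605e-16] [-26.11945804 326.24982908]
dome apex 0.1 [ 0.26362685 -0.59275306  0.1       ] [-30.55809519 296.85002273]
dome apex 0.15 [ 0.26671789 -0.56930441  0.15      ] [-33.06874012 280.22048714]
dome apex 0.2 [ 0.26980894 -0.54585575  0.2       ] [-35.80915089 262.06907192]
dome apex 0.3 [ 0.27599104 -0.49895844  0.3       ] [-42.11814367 220.28075729]
crane tip 0 [ 0.69452329 -0.70437424  0.        ] [ 52.38599406 548.70297583]
crane tip 0.1 [ 0.66650098 -0.65241184  0.1       ] [ 46.522252   510.24043479]
crane tip 0.2 [ 0.63847867 -0.60044944  0.2       ] [ 39.58966091 464.76690166]
crane tip 0.3 [ 0.61045636 -0.54848704  0.3       ] [ 31.26666793 410.17318739]
time: 1.35
tcp_pos: [0.2106, -0.535, 0.398]
tool_rot: [-3.036, 0.807, 0.001]
force: [0.0, 0.4, -0.0]
width: 0.703
finger_force: 0.0
```

```bash
python3 -m pendant '[[[0.28,-1,0,0,0,0,0.7],[0.28,-1,0,0,0,0,0.7],[0.28,-1,0,0,0,0,0.7],[0.28,-1,0,0,0,0,0.7],[0.28,-1,0,0,0,0,0.7],[0.28,-1,0,0,0,0,0.7],[0.28,-1,0,0,0,0,0.7],[0.28,-1,0,0,0,0,0.7],[0.28,-1,0,0,0,0,0.7],[0.28,-1,0,0,0,0,0.7],[0.28,-1,0,0,0,0,0.7],[0.28,-1,0,0,0,0,0.7],[0.28,-1,0,0,0,0,0.7],[0.35,-0.9,0,0,0,0,0.7],[0,0,0,0,0,0,0.7],[0,0,0,0,0,0,0.7]]]' && python3 - <<'E'
from h import *
s=manip.get_state();c=manip.get_calibration("wrist");im=manip.camera("wrist")[:,:,::-1];cv2.imwrite("pics/w1.png",im)
print(s["joints"],R.from_rotvec(s["tool_rot"]).as_matrix()[:,:2].T)
P={}
for col in("red","green"):
    m,a,sa=mask(np.ascontiguousarray(im),col,(0,0,512,384),150,140);P[col]=plane(c,a,.161);print(col,a,sa,P[col])
d=P["green"]-P["red"];print((P["green"]+P["red"])/2,np.arctan2(d[1],d[0]),np.linalg.norm(d))
E
```

```text
time: 3.35
tcp_pos: [0.5212, -0.2333, 0.3982]
tool_rot: [3.036, -0.807, -0.001]
force: [-0.3, 0.2, 0.3]
width: 0.695
finger_force: 0.0
[ 0.25202773  0.5919199   0.241659    1.19521713 -0.13628236  1.37023746
 -1.60911136] [[ 8.68084469e-01 -4.96416390e-01 -3.48920879e-04]
 [-4.96416251e-01 -8.68084519e-01  4.16053233e-04]]
red [471.05107849 182.69337927] [ 427  120   85  122 6676] [ 0.34579515 -0.49416101  0.161     ]
green [348.69461078 140.33532934] [340 132  19  18 167] [ 0.48783472 -0.3661901   0.161     ]
[ 0.41681493 -0.43017555  0.161     ] 0.7333411088068363 0.19118523370574214
```

View pics/w1.png

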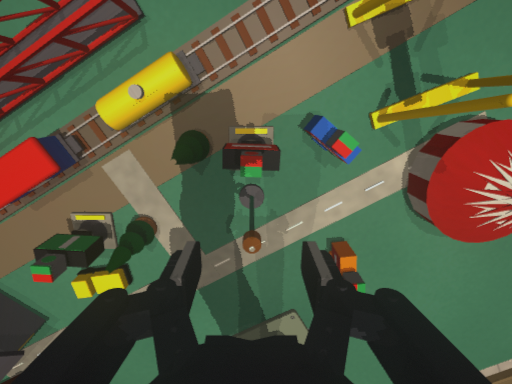

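The wrist picture shows the red-faced sign at (251,155), its cap at (252,165), the yellow strip at (250,130), the lamp post's lantern at (252,242) and the tree at (190,148). I redo the masks on the cap only.

```bash
python3 - <<'E'
from h import *
c=manip.get_calibration("wrist");im=cv2.imread("pics/w1.png")
P={}
for col,b in(("red",(235,152,270,180)),("green",(235,160,270,185))):
    m,a,sa=mask(im,col,b,150,130);P[col]=plane(c,a,.161);r=cv2.minAreaRect(cv2.findNonZero(m));print(col,a,sa,P[col],r)
d=P["green"]-P["red"];print((P["green"]+P["red"])/2,np.arctan2(d[1],d[0]),np.linalg.norm(d))
m,a,sa=mask(im,"yellow",(225,120,280,140),140,90);pts=np.array([plane(c,p,.0105)[:2] for p in cv2.findNonZero(m)[:,0].astype(float)])
u=np.linalg.svd(pts-pts.mean(0))[2][0];print("strip",a,sa,pts.mean(0),np.arctan2(u[1],u[0])+np.array([-1,1])*np.pi/2)
for n,p,z in(("lantern",(252,242),.199),("postfoot",(251,195),.012)):print(n,plane(c,p,z))
E
```

```text
red [255.12903226 163.46774194] [245 160  17   7  62] [ 0.52294897 -0.2410773   0.161     ] ((253.0, 163.0), (6.0, 16.0), 90.0)
green [252.87969925 171.40601504] [245 167  16  10 133] [ 0.51466825 -0.23275382  0.161     ] ((252.5, 171.5), (9.0, 15.0), 90.0)
[ 0.51880861 -0.23691556  0.161     ] 2.3536190260709318 0.011740985152780431
strip [252.62804878 130.62195122] [236 128  32   6 164] [ 0.55031563 -0.25396952] [-3.65988368 -0.51829103]
lantern [ 0.43676892 -0.18655322  0.199     ]
postfoot [ 0.44072675 -0.1875635   0.012     ]
```

```bash
python3 -m pendant '[[[0,0,1,0,0,0,0.7],[0,0,1,0,0,0,0.7],[0,0,1,0,0,0,0.7],[0,0,1,0,0,0,0.7],[0,0,0.5,0,0,0,0.7],[0,0,0,0,0,0,0.7],[0,0,0,0,0,0,0.7]]]' && python3 - <<'E'
from h import *
s=manip.get_state();c=manip.get_calibration("wrist");im=np.ascontiguousarray(manip.camera("wrist")[:,:,::-1]);cv2.imwrite("pics/w2.png",im)
q=c["camera_matrix"]@(R.from_rotvec(c["attitude"]).as_matrix().T@(np.array([.521,-.2345,.161])-c["origin"]));q=(q[:2]/q[2]);print("expect",q)
x,y=q.astype(int);B=(x-28,y-28,x+28,y+28)
P={}
for col in("red","green"):
    m,a,sa=mask(im,col,B,120,150);P[col]=plane(c,a,.161);r=cv2.minAreaRect(cv2.findNonZero(m));print(col,a,sa,P[col],r)
d=P["green"]-P["red"];print((P["green"]+P["red"])/2,np.arctan2(d[1],d[0]),np.linalg.norm(d))
cv2.imwrite("pics/w2c.png",cv2.resize(im[max(0,y-80):y+80,x-100:x+100],None,fx=3,fy=3))
E
```

```text
time: 4.28
tcp_pos: [0.5216, -0.2332, 0.2642]
tool_rot: [3.036, -0.808, 0.002]
force: [-0.4, 0.4, -0.5]
width: 0.702
finger_force: 0.0
expect [252.90309347 200.68961775]
red [264. 185.] [264 185   1   1   1] [ 0.52909778 -0.25062839  0.161     ] ((264.0, 185.0), (0.0, 0.0), 0.0)
green [262.16438356 210.30136986] [257 206  10   9  73] [ 0.5084262  -0.23724743  0.161     ] ((261.5, 210.0), (8.0, 9.0), 90.0)
[ 0.51876199 -0.24393791  0.161     ] 2.567109582366324 0.02462446288551769
```

View pics/w2c.png

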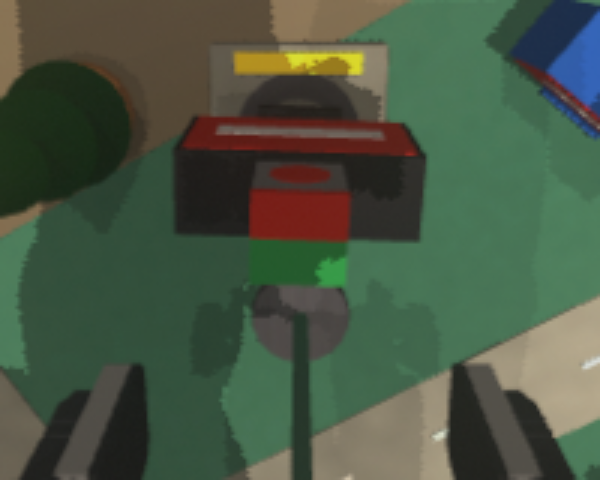

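The crop shows the cap's top face, centred at wrist pixel about (252,199). That is within 1.5 px of the expected spot and midway between the fingers, with its sides square to the jaws. I descend and grip.

```bash
python3 -m pendant '[[[0.04,0.02,1,0,0,0,0.7],[0,0,1,0,0,0,0.7],[0,0,1,0,0,0,0.7],[0,0,0.7,0,0,0,0.7],[0,0,0.3,0,0,0,0.7],[0,0,0,0,0,0,0.7],[0,0,0,0,0,0,0.7],[0,0,0,0,0,0,0.25],[0,0,0,0,0,0,0.25],[0,0,0,0,0,0,0.25],[0,0,0,0,0,0,0.25],[0,0,0,0,0,0,0.25]]]' 30
```

```text
time: 5.82
tcp_pos: [0.5226, -0.234, 0.1439]
tool_rot: [3.036, -0.808, 0.001]
force: [-0.1, 1.2, 5.7]
width: 0.346
finger_force: 29.4
```

```bash
python3 -m pendant '[[[0,0,-0.2,0,0,0,0.25],[0,0,-0.25,0,0,0,0.25],[0,0,0,0,0,0,0.25],[0,0,0,0,0,0,0.25]]]' 30
```

```text
time: 6.32
tcp_pos: [0.5223, -0.2337, 0.1568]
tool_rot: [-3.036, 0.808, 0.0]
force: [-0.1, 0.7, -1.8]
width: 0.35
finger_force: 29.7
```

```bash
python3 -m pendant '[[[0,0,0,0,0,-1,0.25],[0,0,0,0,0,-1,0.25],[0,0,0,0,0,-1,0.25],[0,0,0,0,0,-1,0.25],[0,0,0,0,0,-1,0.25],[0,0,0,0,0,-1,0.25],[0,0,0,0,0,-1,0.25],[0,0,0,0,0,-1,0.25],[0,0,0,0,0,-1,0.25],[0,0,0,0,0,-1,0.25],[0,0,0,0,0,-1,0.25],[0,0,0,0,0,-1,0.25],[0,0,0,0,0,-1,0.25],[0,0,0,0,0,-1,0.25],[0,0,0,0,0,-1,0.25],[0,0,0,0,0,-0.7,0.25],[0,0,0,0,0,0,0.25],[0,0,0,0,0,0,0.25]]]' 30
```

```text
time: 8.57
tcp_pos: [0.5223, -0.2338, 0.1566]
tool_rot: [-2.72, -1.572, 0.0]
force: [0.6, -0.3, -1.1]
width: 0.346
finger_force: 29.6
```

```bash
python3 -m pendant '[[[0,0,0.1,0,0,0,0.25],[0,0,0.09,0,0,0,0.25],[0,0,0,0,0,0,0.25],[0,0,0,0,0,0,0.25]]]' 30
```

```text
time: 9.07
tcp_pos: [0.5223, -0.2338, 0.1509]
tool_rot: [-2.718, -1.574, 0.0]
force: [-0.8, -0.5, -2.6]
width: 0.348
finger_force: 29.7
```

Still hanging, with at most a fraction of a millimetre to drop; I let go.

```bash
python3 -m pendant '[[[0,0,0.02,0,0,0,0.25],[0,0,0,0,0,0,0.25],[0,0,0,0,0,0,0.6],[0,0,0,0,0,0,0.6],[0,0,0,0,0,0,0.6],[0,0,0,0,0,0,0.6],[0,0,0,0,0,0,0.6],[0,0,0,0,0,0,0.6]]]' 30
python3 - <<'E'
from h import *
ct,cs=manip.get_calibration("top"),manip.get_calibration("scene")
for n in("wrist","scene"):
    im=np.ascontiguousarray(manip.camera(n)[:,:,::-1]);cv2.imwrite(f"pics/q_{n}.png",im)
S=cv2.imread("pics/q_scene.png")[200:320,140:260];W=cv2.imread("pics/q_wrist.png")[130:290,150:350]
cv2.imwrite("pics/q.png",np.hstack([cv2.resize(S,(400,400)),cv2.resize(W,(400,400))]))
E
```

```text
time: 10.07
tcp_pos: [0.5224, -0.2338, 0.1505]
tool_rot: [-2.719, -1.574, -0.0]
force: [0.2, -0.7, 0.2]
width: 0.6
finger_force: 0.0
```

View pics/q.png

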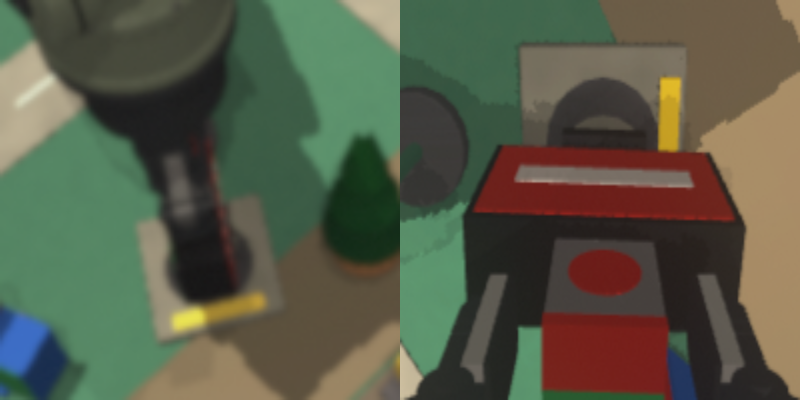

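The wrist half shows the sign a quarter turn round, square to the jaws with both fingers clear of the lamp. The yellow strip is now to the side, at about (670,115) in the crop. The scene half shows the sign edge-on to the track. I take it afresh, lift a little and turn on.

```bash
python3 -m pendant '[[[0,0,0,0,0,0,0.25],[0,0,0,0,0,0,0.25],[0,0,0,0,0,0,0.25],[0,0,0,0,0,0,0.25],[0,0,-0.17,0,0,0,0.25],[0,0,0,0,0,0,0.25],[0,0,0,0,0,0,0.25]]]' 30
python3 -m pendant '[[[0,0,0,0,0,-1,0.25],[0,0,0,0,0,-1,0.25],[0,0,0,0,0,-1,0.25],[0,0,0,0,0,-1,0.25],[0,0,0,0,0,-1,0.25],[0,0,0,0,0,-1,0.25],[0,0,0,0,0,-1,0.25],[0,0,0,0,0,-1,0.25],[0,0,0,0,0,-1,0.25],[0,0,0,0,0,-1,0.25],[0,0,0,0,0,-1,0.25],[0,0,0,0,0,-1,0.25],[0,0,0,0,0,-1,0.25],[0,0,0,0,0,-1,0.25],[0,0,0,0,0,-1,0.25],[0,0,0,0,0,-0.74,0.25],[0,0,0,0,0,0,0.25],[0,0,0,0,0,0,0.25]]]' 30
```

```text
time: 11.05
tcp_pos: [0.5223, -0.2338, 0.1555]
tool_rot: [-2.718, -1.574, 0.0]
force: [0.6, -0.4, -2.0]
width: 0.351
finger_force: 29.5
time: 13.3
tcp_pos: [0.5223, -0.2338, 0.1555]
tool_rot: [-0.807, -3.036, -0.0]
force: [0.2, 0.1, -1.1]
width: 0.354
finger_force: 29.4
```

```bash
python3 -m pendant '[[[0,0,0.1,0,0,0,0.25],[0,0,0.1,0,0,0,0.25],[0,0,0.08,0,0,0,0.25],[0,0,0.08,0,0,0,0.25],[0,0,0,0,0,0,0.25],[0,0,0,0,0,0,0.25]]]' 30
```

```text
time: 14.05
tcp_pos: [0.5224, -0.2338, 0.1448]
tool_rot: [0.804, 3.037, 0.0]
force: [0.6, 0.0, -1.2]
width: 0.349
finger_force: 29.4
```

It sank past the key top without resistance. I let go just above home and withdraw straight up.

```bash
python3 -m pendant '[[[0,0,0.03,0,0,0,0.25],[0,0,0,0,0,0,0.25],[0,0,0,0,0,0,0.7],[0,0,0,0,0,0,0.7],[0,0,0,0,0,0,0.7],[0,0,0,0,0,0,0.7],[0,0,-0.5,0,0,0,0.7],[0,0,-1,0,0,0,0.7],[0,0,-1,0,0,0,0.7],[0,0,-1,0,0,0,0.7],[0,0,-1,0,0,0,0.7],[0,0,-1,0,0,0,0.7],[0,0,-1,0,0,0,0.7],[0,0,-1,0,0,0,0.7],[0,0,0,0,0,0,0.7],[0,0,0,0,0,0,0.7]]]' 30
python3 - <<'E'
from h import *
cs=manip.get_calibration("scene");c=manip.get_calibration("wrist")
for n in("wrist","scene"):
    im=np.ascontiguousarray(manip.camera(n)[:,:,::-1]);cv2.imwrite(f"pics/e_{n}.png",im)
S=cv2.imread("pics/e_scene.png");W=cv2.imread("pics/e_wrist.png")
P={}
for col in("red","green"):
    m,a,sa=mask(S,col,(180,235,210,265),100,90);P[col]=plane(cs,a,.161);print(col,a,sa,P[col])
d=P["green"]-P["red"];print((P["green"]+P["red"])/2,np.arctan2(d[1],d[0]))
q=c["camera_matrix"]@(R.from_rotvec(c["attitude"]).as_matrix().T@(np.array([.522,-.234,.1])-c["origin"]));x,y=(q[:2]/q[2]).astype(int);print(x,y)
cv2.imwrite("pics/e.png",np.hstack([cv2.resize(S[200:320,140:260],(400,400)),cv2.resize(W[max(0,y-60):y+60,x-60:x+60],(400,400))]))
E
```

```text
time: 16.05
tcp_pos: [0.5221, -0.2337, 0.3689]
tool_rot: [-0.804, -3.037, -0.0]
force: [0.8, -0.0, -0.5]
width: 0.699
finger_force: 0.0
red [193.2962963  245.00925926] [185 241  17   9 108] [ 0.51574205 -0.22704234  0.161     ]
green [194.38554217 252.86746988] [187 249  15   8  83] [ 0.52982725 -0.23627159  0.161     ]
[ 0.52278465 -0.23165696  0.161     ] -0.5800533845828009
250 162
```

View pics/e.png

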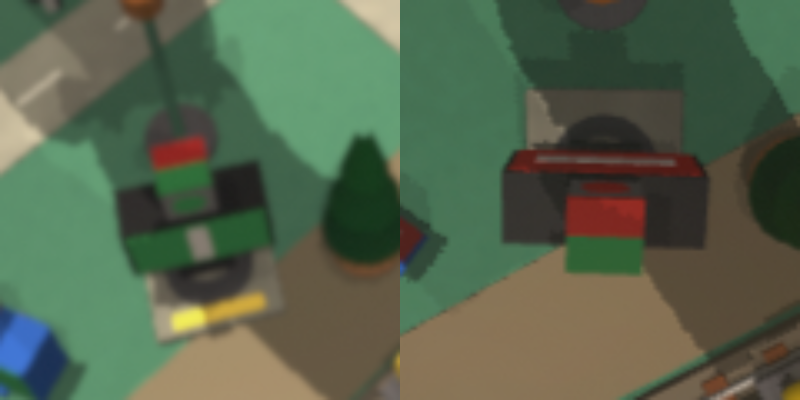

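The picture shows the green face with its upright bar looking at the track over the yellow strip. The cap centre in the scene view is at (193.8,248.9), against (193.7,249.5) at the start, so the sign is home (7 mm of height would be about 4 px). The lamp post and tree stand undisturbed. I hand in.

```bash
python3 -c "from station import manip;print(manip.sign_off())"
```

```text
the job is handed in; nothing more can be done
None
```

I turned the sign half a turn in two grips, with a rest on the key between them; its green face now looks at the track, it sits home and let go, and I handed the job in at about 16 s (no verdict was returned).

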